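# Shift the jar mill's gear lever into the marked slot

### The job

On the glaze-room jar mill, push the gear lever with the fingertips through its gate: out of the middle park slot, across, and fully home into the corner slot that has the large round button beyond its end. Only push the lever, never take its grip between the fingers, and leave the mug, the glaze pot and the test cup where they are. Finish clear of everything.

Things in the scene. Friction and masses are not known exactly. Their poses are not given: they have to be found in the camera images.
- gate_centre (a point): Centre of the gate plate's top face, on the mill's grey gearbox (180 x 200 mm), 106 mm above the table. Axes are the mill's: x away from the robot side (far), y left, z up; the mill is turned by up to 20 deg. Plate: aluminium, 156 mm in x, 170 in y, 4 thick, slots 20 mm wide. Cross lane: along y at x = 0, from y = -42 to 42 mm. Solid slot edges guide and stop the lever's stem.
- park_end (a point): Far end of the middle park slot, at the plate's top face: 40 mm in x from the gate centre. This slot (y = 0) runs only from the cross lane to here; there is no middle slot on the near side. Two long slots along x, at y = +32 and -32 mm from the gate centre, run from x = -40 to +40 mm and cross the lane's ends; their four ends are the corner slots.
- lever_grip (a point): Centre of the lever's black grip, a round bar 26 mm in diameter, 50 long, along its own z; 140 mm up the lever from its pivot. Upright: centre 173, top 198 mm above the table. Fully home in a corner slot: 55 mm in x and 56 in y from the gate centre, 149 above the table. The lever stays where it is left; 2 to 8 N at the grip moves it (more as it leans).
- lever_stem (a point): Point on the axis of the lever's steel stem (12 mm in diameter), 87 mm up from the pivot; the pivot is 73 mm straight below the gate centre. With the lever fully home in a corner slot this point lies in the gate plate, about 33 mm in x and 35 in y from the gate centre, 22 to 24 mm (horizontally) from the button's axis.
- lever (a joint): Tilt of the lever along the mill's x, rad: 0 in the cross lane, positive to the far side, about 0.42 at the end of the park slot, about +0.40 / -0.40 fully home in a far / near corner slot. It starts in the park slot at 0.24 to 0.40.
- cross (a joint): Sideways tilt of the lever, rad: 0 in the middle (park slot), positive to the mill's left (+y), about +0.45 / -0.45 in the left / right long slot.
- button_mark: Large round brass button, 28 mm in diameter, 12 tall, fixed on the gate plate just beyond the end of the wanted corner slot, 56 mm in x and 32 in y (either sign) from the gate centre; at the other three corner slots there is only a flat 8 mm brass screw. Origin: centre of its underside.
- jar_top (a point): Highest point of the jar (110 mm in diameter, fixed) that lies on rollers along y, left of the gearbox: 158 mm above the table, 255 mm in y from the gate centre; the jar spans y = 170 to 354 mm. Only to keep clear of.
- mug: Loose unglazed mug, 76 mm across (plus handle), 85 tall, on the table right of the gearbox. Origin: centre of its underside. Leave alone.
- glaze_pot: Loose lidded glaze pot, 68 mm across, 85 tall, on the table on the far side of the gearbox. Origin: centre of its underside. Leave alone.
- test_cup: Small loose unglazed glaze-test cup, 56 mm across, 55 tall, on the table on the far side of the gearbox, left of the glaze pot. Origin: centre of its underside. Leave alone.

How it is judged:
At the end, for the whole second after the job is handed in: The lever stem is home in the slot with the round button: its point at gate height is within 28.5 mm of the button's axis, i.e. no more than about 5 mm short of the slot's end (22 to 24 mm when fully home), and at rest; mug, glaze pot and test cup within 30 mm of where they stood (horizontal distance between lever_stem and button_mark below 0.0285 m and velocity of joint lever between -0.05 and 0.05 rad/s and velocity of joint cross between -0.05 and 0.05 rad/s and distance of each of mug, glaze_pot, test_cup from where it was at the start of the episode below 0.03 m); the robot touches nothing.
It fails at once if the mug is lifted, carried or pushed more than 30 mm (distance of mug from where it was at the start of the episode above 0.03 m).
It fails at once if the glaze pot is lifted, carried or pushed more than 30 mm (distance of glaze_pot from where it was at the start of the episode above 0.03 m).
It fails at once if the test cup is lifted, carried or pushed more than 30 mm (distance of test_cup from where it was at the start of the episode above 0.03 m).
It fails at once if the lever's grip is taken between the fingers (contact force between the fingers and lever above 0.5 N and x of the grasp point in the frame of lever_grip between -0.01 and 0.01 m and y of the grasp point in the frame of lever_grip between -0.01 and 0.01 m and z of the grasp point in the frame of lever_grip between -0.05 and 0.022 m).
It also fails if it takes over 48 s, if anything falls off the work surface, if the arm or the gripper's body presses on something with over 40 N, if the wrist force passes 120 N, or if a joint passes its speed limit or range.

### The arm

A 7-joint arm with a two-finger parallel gripper is mounted at the origin on the work surface. World frame = base frame: x ahead of the robot, y to its left, z up, the work surface at z = 0. Lengths are in m, angles in rad, forces in N, time in s.
With the tool pointing down it reaches from about 0.4 to 0.9 m from the base axis. Payload 5.5 kg.
Tool frame: the origin (TCP) lies midway between the tips of the shut fingers; the grasp point (between the pads) lies 19 mm behind it (manip.grip_depth is the distance from the TCP to the grasp point, in m); z points along the fingers, x is the direction in which the jaws open and shut, and the axes are right-handed (so a half turn about z gives the same grasp; the last joint's range is limited). The gripper opens to 92 mm and grips with 3 to 60 N. Pads are 19 mm wide; open, the fingers measure 130 mm over their backs; the gripper's body (75 mm by 190 mm) begins 47 mm behind the grasp point.
Start: joints at [-1.042, 0.501, -0.427, 1.55, 0.221, 1.138, -0.21], TCP at [0.171, 0.627, 0.227] pointing down, gripper open.
Joint ranges: [-2.88, 2.88], [-0.31, 2.03], [-1.54, 1.56], [0.2, 2.42], [-1.41, 4.55], [0.19, 2.02], [-2.57, 2.57]. Speed limits (rad/s): [2.57, 2.57, 3.14, 3.14, 3.14, 3.14, 3.14].

### API

Orientations are given as a unit quaternion [x, y, z, w].
In Python, from bench import manip, effector, viewer gives the robot as it stands. Calls block until the motion is done:
- manip.move_pose(position, orientation): joint-space move of the TCP to a pose.
- manip.servo_line(position, ori=None, vel=0.15): straight line of the TCP; ori=None keeps the orientation; vel is the mean speed in m/s.
- manip.movej(angles): joint-space move.
- effector.open_jaws() and effector.close(f_grip=None): open the fingers fully, or close them until they stop; f_grip is the grip in N (None keeps the last).
- manip.sleep(seconds).
- manip.solve_ik(position, orientation): joint angles nearest the present ones, or None.
- viewer.get_image(name): name is "side" or "top"; returns the picture (400x640x3 uint8, red, green, blue); there is no depth.
- viewer.get_calibration(name): a dict with "vfov" (degrees; the focal length in pixels is half the picture's height over the tangent of half this angle, whatever the lens; pixels are square), "cx", "cy" (the principal point, pixels), "eye" and "attitude" of the camera in the world. Camera axes: x right, y down, z forward; pixel columns grow to the right and rows downward; lengths in m; the calibration is good to about 2 mm. A picture is of the moment at which its call begins. get_calibration takes no time and is no camera call.
A pose or a line that the arm cannot do raises manip.PlanningError and nothing moves.
- manip.hand_in(): hands the job in, once; it reports no verdict.
Readings, each from a call of its own:
- manip.current_clock(): time.
- manip.current_q(): joint angles.
- manip.current_joint_velocities(): joint speeds.
- manip.current_tau(): joint torques, N m.
- manip.current_tool_pos(): TCP position.
- manip.current_tcp_rot(): TCP orientation.
- manip.current_force(): force on the tool from outside, world axes, zero at the start.
- manip.current_wrist_torque(): the same for the moment, N m.
- manip.current_finger_gap(): finger opening in m.
Only numpy, scipy, OpenCV 4.12 (cv2) and the standard library are available. Lean on these libraries where they do the work, as an engineer would, in place of code of your own. Each camera call takes 0.05 s, during which the arm holds its last target. There are 200 camera calls.

## Working session

There is one attempt and no reset: what is moved stays moved. The work goes in short steps, each a Python script; the robot and the scene stay as the last script left them, time stands still between calls to the robot, and variables do not carry over. Pictures are saved under pics/ and viewed, about 8 in all and at most 12, crops included, and the job is handed in when it is done.

```bash
mkdir -p pics; ls; python3 - <<'E'
from bench import manip, effector, viewer
import cv2
for n in("top","side"):
    cv2.imwrite(f"pics/{n}0.png",viewer.get_image(n)[:,:,::-1]); print(viewer.get_calibration(n))
print(manip.current_clock(),manip.current_tool_pos(),manip.current_tcp_rot(),manip.current_finger_gap(),manip.grip_depth)
E
```

```text
pics
{'vfov': 43.68284776122741, 'cx': 318.05453414186394, 'cy': 202.36354431372848, 'eye': array([ 0.34964387, -0.00791231,  1.22477584]), 'attitude': array([ 0.70724847, -0.70094418,  0.05825696, -0.07129507])}
{'vfov': 56.36462446916688, 'cx': 314.931446747226, 'cy': 197.5982244117582, 'eye': array([0.44127595, 0.62205435, 0.89321889]), 'attitude': array([-0.09872561,  0.93396375, -0.34141626,  0.03741522])}
0.1 [0.17060225 0.62657839 0.22577026] [ 7.94549539e-01  6.07198704e-01 -7.18868783e-04  4.96412334e-04] 0.09194926764577813 0.0188
```

View pics/top0.png

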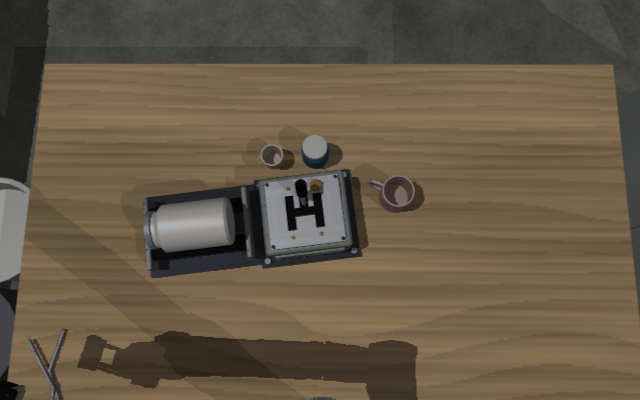

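View pics/side0.png

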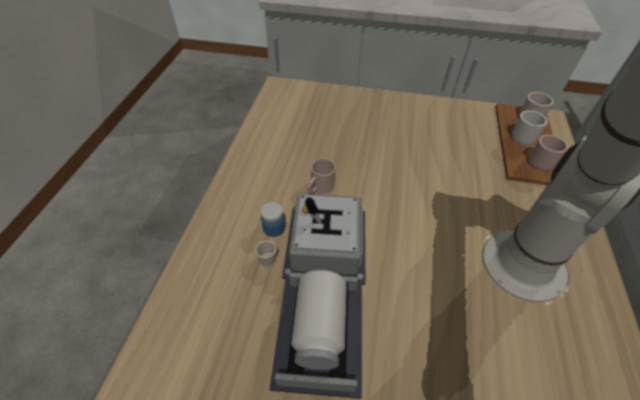

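The mill is turned slightly. In the top view the brass button is at about (316,186), the far right corner, and the lever grip is at about (301,188). Next I'll enlarge the plate.

```bash
cat > h.py <<'E'
import numpy as np, cv2
from bench import manip, effector, viewer
from scipy.spatial.transform import Rotation as R
def ray(n,u,v):
    c=viewer.get_calibration(n); f=200/np.tan(np.radians(c['vfov'])/2)
    return np.array(c['eye']),R.from_quat(c['attitude']).apply([(u-c['cx'])/f,(v-c['cy'])/f,1])
def onz(n,u,v,z):
    e,d=ray(n,u,v); return e+d*(z-e[2])/d[2]
def proj(n,p):
    c=viewer.get_calibration(n); f=200/np.tan(np.radians(c['vfov'])/2)
    q=R.from_quat(c['attitude']).inv().apply(np.array(p)-c['eye']); return np.array([c['cx'],c['cy']])+f*q[...,:2]/q[...,2:]
E
python3 - <<'E'
from h import *
i=cv2.imread('pics/top0.png')
c=cv2.resize(i[120:280,240:400],None,fx=5,fy=5,interpolation=cv2.INTER_CUBIC)[:600]
cv2.imwrite('pics/c1.png',c)
g=cv2.cvtColor(i,cv2.COLOR_BGR2HSV)
m=((g[...,2]>125)&(g[...,1]<40)).astype(np.uint8)
m[:,:255]=0;m[:168]=0;m[270:]=0;m[:,360:]=0
cs=cv2.findContours(cv2.morphologyEx(m,cv2.MORPH_OPEN,np.ones((3,3))),0,2)[0]
k=max(cs,key=cv2.contourArea); r=cv2.minAreaRect(k); print(r,cv2.boxPoints(r))
b=np.array([onz('top',*p,.106) for p in cv2.boxPoints(r)]);print(b,b.mean(0),np.linalg.norm(np.diff(b,axis=0),axis=1))
for x,y in [(301,188),(316,186)]: print(onz('top',x,y,.118))
E
```

```text
((303.6814880371094, 211.4777069091797), (66.97055053710938, 74.78901672363281), 82.99872589111328) [[262.48425 182.80019]
 [336.71558 173.68404]
 [344.87872 240.15523]
 [270.6474  249.27138]]
[[ 0.60204141  0.14234089  0.106     ]
 [ 0.62468485 -0.0283744   0.106     ]
 [ 0.47124974 -0.04728235  0.106     ]
 [ 0.4492755   0.11924085  0.106     ]] [0.53681288 0.04648125 0.106     ] [0.17221044 0.15459574 0.1679668 ]
[0.587822   0.05274429 0.118     ]
[0.59269578 0.01874258 0.118     ]
```

View pics/c1.png

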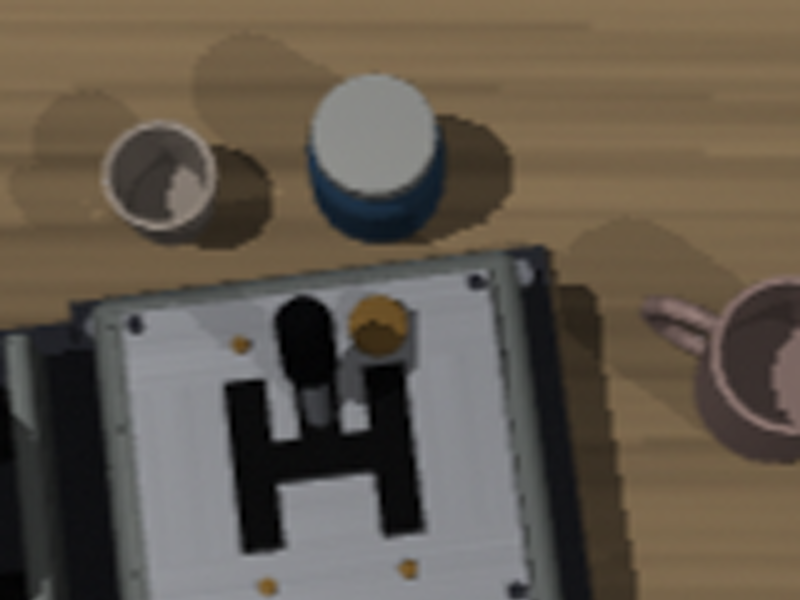

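In the crop, the button is at (380,325) and the three screws are at (241,344), (268,587) and (409,569). That confirms far right (x+, y−) as the target. The lever leans far, in the park slot. I'll refine the pose from these marks, then move above the far side of the grip.

```bash
cat >> h.py <<'E'
P=lambda u,v,z=.106: onz('top',240+u/5-.4,120+v/5-.4,z)   # crop px -> world
A,B,C,D=P(241,344),P(268,587),P(409,569),P(380,325,.118)
G=((A+C)/2+(B+D)/2)/2
X=(A-B+D-C)[:2]; PSI=np.arctan2(X[1],X[0]); M=R.from_euler('z',PSI)
def W(x,y,z): # mill mm (z above table) -> world
    return np.append((G+M.apply([x/1e3,y/1e3,0]))[:2],z/1e3)
Q=R.from_euler('z',PSI+np.pi/2)*R.from_euler('x',np.pi); Q=Q.as_quat()
def mill(p): return M.inv().apply(np.array(p)-G)*1e3
def F(): return M.inv().apply(manip.current_force())
def push(a,b,n,lim,z,vel=.04):
    "steps from mill xy a to b; stop when horizontal force over lim (after two thirds if free)"
    log=[]
    for t in np.linspace(0,1,n+1)[1:]:
        p=np.array(a)*(1-t)+np.array(b)*t
        manip.servo_line(W(*p,z),vel=vel); f=F(); log.append((*p.round(0),*f.round(1)))
        if np.hypot(f[0],f[1])>lim: break
    for l in log[-12:]: print(*l)
    print('t',manip.current_clock())
E
python3 - <<'E'
from h import *
print(G,np.degrees(PSI),[mill(p).round(1) for p in (A,B,C,D)])
manip.servo_line([.171,.627,.32]); effector.close()
manip.move_pose(W(110,0,290),Q)
manip.servo_line(W(110,0,215),vel=.15)
print(manip.current_clock(),F(),mill(manip.current_tool_pos()))
for n in("top","side"): cv2.imwrite(f"pics/{n}1.png",viewer.get_image(n)[:,:,::-1])
a=cv2.imread('pics/top1.png')[110:290,220:400];b=cv2.imread('pics/side1.png')[150:330,220:400]
cv2.imwrite('pics/c2.png',cv2.resize(np.hstack([a,b]),(800,400),interpolation=cv2.INTER_CUBIC))
E
```

```text
[0.53716097 0.04452649 0.109     ] 7.369124616376822 [array([56.7, 32.2, -3. ]), array([-56.1,  32. ,  -3. ]), array([-55.7, -32. ,  -3. ]), array([ 55.1, -32.2,   9. ])]
5.5917 [ 1.23370429  0.08465451 -0.47901092] [110.54157702   0.30407666 106.63821739]
```

View pics/c2.png

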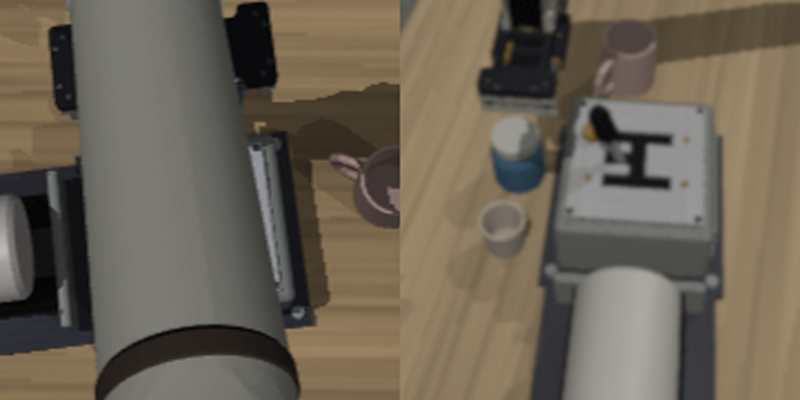

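The marks fit within 1 mm. The top picture shows the arm over the plate. The side picture shows the shut fingers at about (520,95), beyond the lever and above the pot, with the lever untouched. Now the first push, toward the near side into the cross lane.

```bash
python3 - <<'E'
from h import *
manip.servo_line(W(110,0,148),vel=.1); print(F())
push((110,0),(14,0),24,18,148)
x=mill(manip.current_tool_pos()); print(x)
manip.servo_line(W(x[0]+25,0,148),vel=.1)
b=viewer.get_image("side")[:,:,::-1]; cv2.imwrite('pics/c3.png',cv2.resize(b[150:330,220:400],(600,600),interpolation=cv2.INTER_CUBIC))
E
```

```text
[0.91421761 0.44448205 1.16082976]
58.0 0.0 1.6 1.1 1.6
54.0 0.0 1.4 0.7 -0.1
50.0 0.0 1.5 -0.3 1.0
46.0 0.0 0.9 -0.6 0.7
42.0 0.0 1.2 -0.0 1.9
38.0 0.0 1.4 0.6 -0.2
34.0 0.0 -0.0 -0.4 0.2
30.0 0.0 1.0 -0.3 -0.1
26.0 0.0 1.7 0.8 0.7
22.0 0.0 0.8 -0.1 1.2
18.0 0.0 1.7 -0.1 0.1
14.0 0.0 4.6 0.2 0.6
t 12.5083
[ 1.47271787e+01 -7.38242420e-03  3.92789368e+01]
```

View pics/c3.png

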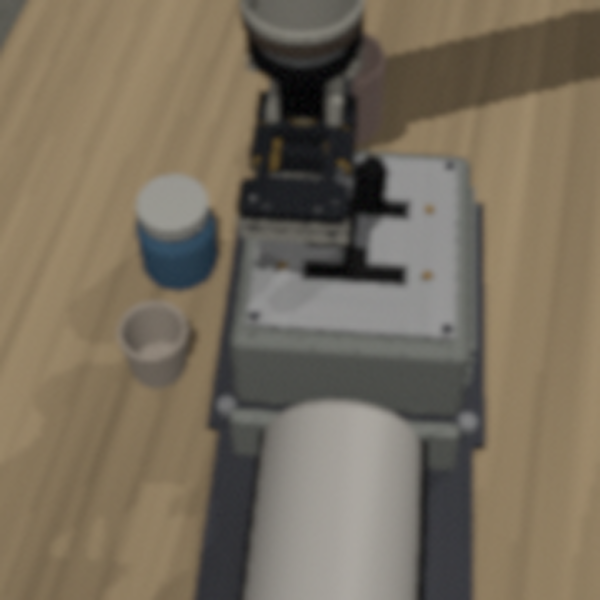

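The grip is now at about (372,180) in the crop, roughly upright, and the fingers are backed off on its far side. I'll check its position numerically, then go around to the left side and push right.

```bash
python3 - <<'E'
from h import *
print(mill(onz('side',331.6,204,.173)), [proj('side',W(x,0,173)).round(1) for x in(-8,0,10)])
manip.servo_line(W(45,0,225),vel=.15)
manip.servo_line(W(-2,62,225),vel=.15)
manip.servo_line(W(-2,62,146),vel=.12); print(F(), manip.current_clock())
push((-2,62),(-2,-8),14,18,146)
E
```

```text
[-11.95257534  -3.38084236  64.        ] [array([329.9, 205. ]), array([326.7, 204.7]), array([322.7, 204.5])]
[0.33317988 0.58982801 0.71283749] 15.1083
-2.0 47.0 -0.5 0.2 0.2
-2.0 42.0 -0.5 0.5 -0.3
-2.0 37.0 -0.0 0.5 -0.5
-2.0 32.0 0.0 0.1 -0.3
-2.0 27.0 0.3 0.3 0.3
-2.0 22.0 -0.6 -0.4 0.2
-2.0 17.0 0.6 -0.5 1.0
-2.0 12.0 0.4 0.4 0.0
-2.0 7.0 0.1 -0.2 -0.6
-2.0 2.0 -0.0 -0.2 -0.3
-2.0 -3.0 -0.6 0.1 0.2
-2.0 -8.0 0.1 0.3 0.7
t 18.9583
```

```bash
python3 - <<'E'
from h import *
push((-2,-8),(-2,-36),14,18,146,.03)
x=mill(manip.current_tool_pos()); print(x)
manip.servo_line(W(x[0],x[1]+15,146),vel=.1)
b=viewer.get_image("side")[:,:,::-1]; cv2.imwrite('pics/c4.png',cv2.resize(b[150:330,220:400],(600,600),interpolation=cv2.INTER_CUBIC))
E
```

```text
-2.0 -14.0 0.5 1.9 1.0
-2.0 -16.0 0.2 0.9 -1.2
-2.0 -18.0 0.1 0.4 -0.9
-2.0 -20.0 -0.4 0.7 -0.5
-2.0 -22.0 -0.7 0.8 -1.1
-2.0 -24.0 0.6 -0.2 -0.2
-2.0 -26.0 0.4 0.6 -0.3
-2.0 -28.0 0.2 0.9 -0.5
-2.0 -30.0 -0.2 0.6 -0.8
-2.0 -32.0 -0.2 2.6 -0.2
-2.0 -34.0 -0.3 7.1 -0.7
-2.0 -36.0 0.6 9.5 -1.1
t 22.4583
[ -2.07985853 -32.47597004  36.73298405]
```

View pics/c4.png

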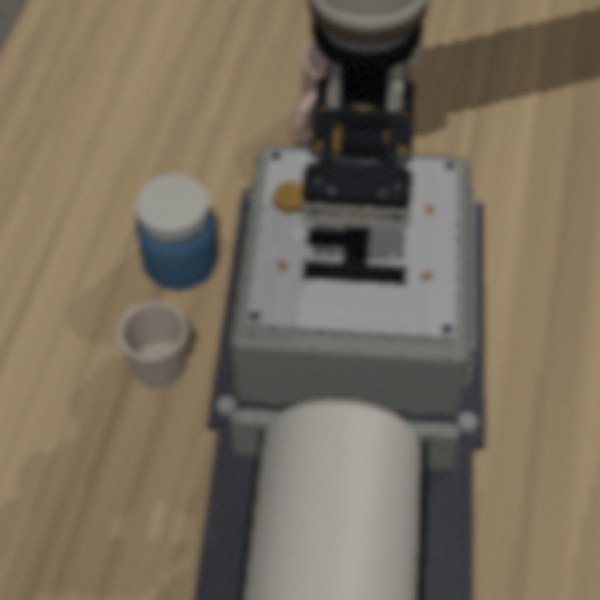

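The lever is against the slot's outer wall: 9.5 N, and the TCP lagged by 3.5 mm. The picture shows the fingers hiding the lever, with the button at (290,197). Next, the near side, then push far.

```bash
python3 - <<'E'
from h import *
manip.servo_line(W(-2,-10,225),vel=.2)
manip.servo_line(W(-65,-52,225),vel=.2)
manip.servo_line(W(-65,-52,140),vel=.15); print(F(), manip.current_clock())
manip.servo_line(W(-45,-52,140),vel=.1)
push((-45,-52),(24,-53),14,18,140,.05)
push((24,-53),(48,-53),12,14,140,.03)
print(mill(manip.current_tool_pos()))
E
```

```text
[0.34468105 0.2720321  0.30019263] 24.6333
-30.0 -52.0 -0.8 0.3 0.6
-25.0 -52.0 -1.2 -0.5 -0.3
-20.0 -52.0 0.3 -0.6 0.2
-15.0 -52.0 0.5 -0.3 -0.0
-10.0 -52.0 0.3 -0.5 0.4
-6.0 -53.0 -0.1 0.5 0.1
-1.0 -53.0 -0.6 -0.9 0.2
4.0 -53.0 -0.8 0.1 -0.4
9.0 -53.0 0.7 0.5 -0.6
14.0 -53.0 -0.8 0.4 -1.1
19.0 -53.0 -0.4 0.9 -0.1
24.0 -53.0 -1.7 0.4 -0.5
t 28.4833
26.0 -53.0 -5.4 1.4 0.5
28.0 -53.0 -7.7 1.4 2.2
30.0 -53.0 -10.8 1.1 3.8
32.0 -53.0 -14.5 0.4 7.2
t 29.4833
[ 27.08229468 -52.97528755  30.02021467]
```

Firm stop at TCP x ≈ 27 mm, exactly as predicted for home (27). I'll retreat clear and look.

```bash
python3 - <<'E'
from h import *
manip.servo_line(W(-30,-53,142),vel=.12)
manip.servo_line(W(-60,-53,300),vel=.2)
manip.move_pose([.3,.35,.35],Q)
print(manip.current_clock(),F())
for n in("top","side"): cv2.imwrite(f"pics/{n}5.png",viewer.get_image(n)[:,:,::-1])
a=cv2.imread('pics/top5.png')[110:290,220:420];b=cv2.imread('pics/side5.png')[130:310,220:420]
cv2.imwrite('pics/c5.png',cv2.resize(np.hstack([a,b]),(800,360),interpolation=cv2.INTER_CUBIC))
for n in("top","side"): print(n,'home grip expected px',proj(n,W(55,-56,149)),'crop',(proj(n,W(55,-56,149))-[220,110 if n=='top' else 130])*2)
E
```

```text
32.625 [-0.39843012 -0.66093401 -0.79424812]
top home grip expected px [325.99431601 180.31792815] crop [211.98863203 140.6358563 ]
side home grip expected px [307.04080238 192.75149415] crop [174.08160476 125.5029883 ]
```

View pics/c5.png

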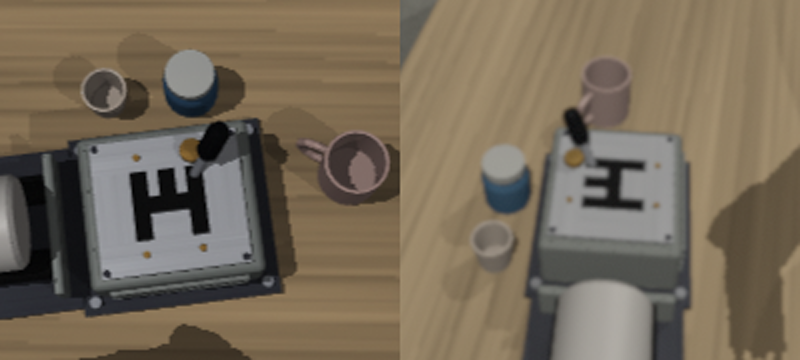

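The grip sits at (212,141) in the top view and (175,126) in the side view. Fully home should give (212,140.6) and (174,125.5), so it matches within a pixel. The mug, pot and cup are where they were, and the arm is clear.

```bash
python3 -c "
from bench import manip
manip.hand_in(); print(manip.current_clock())"
```

```text
the job is handed in; nothing more can be done
the job is handed in; nothing more can be done
```

The lever is home in the far-right corner slot, the one with the large round button, and I handed the job in at about 33 s of the 48 s allowed. No verdict is reported at hand-in, so this rests on my own checks.

I pushed it with shut fingers in three moves and never gripped it:
- **Out of the park slot:** pushed from the far side toward the near side, into the cross lane.
- **Across:** pushed right until it met the outer wall of the long slot, at 9.5 N.
- **Home:** pushed far until it stopped firmly, at 14.5 N with the fingertips at x ≈ 27 mm, where I had predicted.

**Last checks:**
- **Lever:** the grip matched its expected fully-home position within about a pixel in both camera views.
- **Loose things:** by eye, the mug, glaze pot and test cup were where they started; I did not measure them.
- **Robot:** the arm was retracted and the force reading was down to noise level.

The one disagreement was after the first push: one picture put the grip about 12 mm to the near side of upright, where I had expected 8 mm at most. It did not affect the later moves.

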